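# Load the tart press

### The arm

A 7-joint arm with a two-finger parallel gripper is mounted at the origin on the work surface. World frame = base frame: x ahead of the robot, y to its left, z up, the work surface at z = 0. Lengths are in m, angles in rad, forces in N, time in s.
With the tool pointing down it reaches from about 0.425 to 0.95 m from the base axis. Payload 4.7 kg.
Tool frame: the origin (TCP) lies on the centre line of the jaws, within the pads' length; the fingertips stand robot.nose_length ahead of it and the grasp point (between the pads) lies 8 mm behind it (robot.nose_length is the distance from the TCP to the fingertips, in m); z points along the fingers, y is the line along which they close (so a half turn about z gives the same grasp; the last joint's range is limited). The gripper opens to 85 mm and grips with 20 to 120 N. Pads are 22 mm wide; open, the fingers measure 114 mm over their backs; the gripper's body (76 mm by 85 mm) begins 54 mm behind the grasp point. The pads swing forward as they close: fully open they stand 13 mm farther back than shut.
Start: joints at [1.112, 0.469, -0.049, 1.532, 0.024, 1.141, -0.082], TCP at [0.281, -0.614, 0.242] pointing down, gripper open.
Joint ranges: [-2.59, 2.59], [-0.33, 1.99], [-1.39, 1.29], [0.1, 2.45], [-1.04, 4.18], [0.21, 1.99], [-2.66, 2.66]. Speed limits (rad/s): [2.57, 2.57, 3.14, 3.14, 3.14, 3.14, 3.14].

### API

Orientations are given as [roll, pitch, yaw] about the fixed x, y, z axes, in that order (R = Rz(yaw) Ry(pitch) Rx(roll)).
In Python, from plant import robot gives the robot as it stands. Calls block until the motion is done:
- robot.goto(position, orientation): joint-space move of the TCP to a pose.
- robot.move_straight(position, vel=0.15, attitude=None, contact_N=None): straight line of the TCP; attitude=None keeps the orientation; vel is the mean speed in m/s. With contact_N (N) it stops when the force on the tool has changed by that much, and returns True; else False.
- robot.move_joints(angles): joint-space move.
- robot.grip(opening, strength=None): opening from 0.0 (shut) to 1.0 (fully open); strength is the grip in N (None keeps the last); returns when the fingers have stopped.
- robot.sleep(seconds).
- robot.inverse_kinematics(position, orientation): joint angles nearest the present ones, or None.
- robot.sense(): the state.
- robot.grab_frame(name): name is "scene" or "side" or "wrist"; returns a dict with "image" (480x640x3 uint8, red, green, blue), "range_z" (480x640 float32, m along the optical axis (not along the pixel's ray), 0 where there is no reading), "fx", "fy", "cx", "cy" (pixels), "dist_coeffs" ([k1, k2, p1, p2, k3] as OpenCV has them; the pictures are not rectified), "R" (3x3) and "t" (3): a world point X has camera coordinates R X + t. Camera axes: x right, y down, z forward; pixel columns grow to the right and rows downward; lengths in m; the calibration is good to about 2 mm. A picture is of the moment at which its call begins.
A pose or a line that the arm cannot do raises robot.IKError and nothing moves.
- robot.close_job(): hands the job in; it is judged then, once.
The state is a dict: "t": time; "joint_pos": joint angles; "joint_velocities": joint speeds; "effort": joint torques, N m; "tcp_pos": TCP position; "tcp_rot": TCP orientation; "wrist_force": force on the tool from outside, world axes, zero at the start; "torque": the same for the moment, N m; "opening": opening from 0.0 (shut) to 1.0 (fully open); "gripper_force": force on a finger pad.
Only numpy, scipy, OpenCV 4.12 (cv2) and the standard library are available. Lean on these libraries where they do the work, as an engineer would, in place of code of your own. Each camera call takes 0.05 s, during which the arm holds its last target. There are 200 camera calls.

### The job

Get the tart press ready: set the large square tart mould the right way up in the square nest of the drawn-out sled so that it sits fully down on the nest's floor, then slide the sled all the way in under the press head until it stops, and let go. Leave the round mould and the small square mould where they are.

Things in the scene. Friction and masses are not known exactly. Their poses are not given: they have to be found in the camera images.
- square_mould_center (a point): Large square tart mould, bare aluminium, an open-topped tray standing on the table, open side up: 64 x 64 mm outside, 34 mm high, walls 4 mm, about 0.14 kg. The point is its centre, 17 mm above its underside; x and y run along its sides (it may be put in turned by any quarter turn), z up.
- round_mould_center (a point): Round tart mould, bare aluminium, open-topped, 64 mm outside diameter, 34 mm high, standing on the table; not wanted, leave it. The point is its centre, 17 mm above its underside.
- small_mould_center (a point): Small square tart mould, bare aluminium, open-topped, 46 x 46 mm outside, 34 mm high, standing on the table; not wanted, leave it. The point is its centre, 17 mm above its underside.
- nest (a point): Centre of the floor of the square nest in the press's sled (steel plate 122 x 122 mm, top 33 mm above the table). Nest: 67 x 67 mm (1.5 mm play all round the mould), 12 mm deep, floor 21 mm above the table, bevelled mouth; a seated mould stands 22 mm proud. x, y along its sides; y points to where the sled slides in, -y to its handle. Guide rails at both sides are lower than the plate.
- handle (a point): Upright black post on the sled's outer end, 18 mm diameter, 135 mm from the nest's centre along the nest's -y; it rises from 23 mm to 81 mm above the table. The point lies on its axis, 61 mm above the table (20 mm below its top). Axes as the nest's.
- sled (a joint): How far the sled is drawn out, m: 0 = fully in, at its stop; 0.18 = fully out; starts at 0.15 to 0.18. It slides along the nest's y with 3 N of friction, stays where left, cannot lift or turn. The white press (column and head, 312 mm high) stands at the inner end; the head's underside is 27 mm above a seated mould when in.
Mind the look-alikes: they are no part of the job. What is shaped like the part that bears square_mould_center but green, pink or purple is not meant.

How it is judged:
By the outcome, as a careful person would: the job done as asked, in the order asked, and still so for the second after the job is handed in, with the robot touching nothing.
It also fails if it takes over 51 s, if anything falls off the work surface, if the arm or the gripper's body presses on something with over 40 N, if the wrist force passes 120 N, or if a joint passes its speed limit or range.

## Working session

There is one attempt and no reset: what is moved stays moved. The work goes in short steps, each a Python script; the robot and the scene stay as the last script left them, time stands still between calls to the robot, and variables do not carry over. Pictures are saved under pics/ and viewed, at most 10 in all, crops included, and the job is handed in when it is done.

```bash
mkdir -p pics; ls; cat > h.py <<'E'
import numpy as np, cv2, pickle
from plant import robot
def snap(name,fn):
    f=robot.grab_frame(name); pickle.dump(f,open(f'pics/{fn}.pkl','wb'))
    cv2.imwrite(f'pics/{fn}.png',f['image'][:,:,::-1]); return f
def load(fn): return pickle.load(open(f'pics/{fn}.pkl','rb'))
def K(f): return np.array([[f['fx'],0,f['cx']],[0,f['fy'],f['cy']],[0,0,1.]])
def onplane(f,uv,z):
    "world points where the pixels' rays meet height z"
    n=cv2.undistortPoints(np.array(uv,float).reshape(-1,1,2),K(f),np.array(f['dist_coeffs'],float)).reshape(-1,2)
    R=np.array(f['R']);t=np.array(f['t']);c=-R.T@t
    d=np.c_[n,np.ones(len(n))]@R
    return c+d*((z-c[2])/d[:,2])[:,None]
def cloud(f):
    v,u=np.mgrid[:480,:640]; uv=np.stack([u,v],-1).reshape(-1,1,2).astype(float)
    n=cv2.undistortPoints(uv,K(f),np.array(f['dist_coeffs'],float)).reshape(480,640,2)
    z=f['range_z'][...,None]; X=np.concatenate([n*z,z],-1)
    return (X-np.array(f['t']))@np.array(f['R'])
E
python3 - <<'E'
from h import *
for n in('scene','side','wrist'): snap(n,n+'0')
s=robot.sense(); print(s['tcp_pos'],s['tcp_rot'],s['opening'],s['t'],robot.nose_length)
E
```

```text
pics
[ 0.28109719 -0.61322013  0.24147467] [-3.14005892e+00  5.22838096e-05  4.29791458e-01] 1.0014092293373136 0.15 0.011
```

View pics/scene0.png

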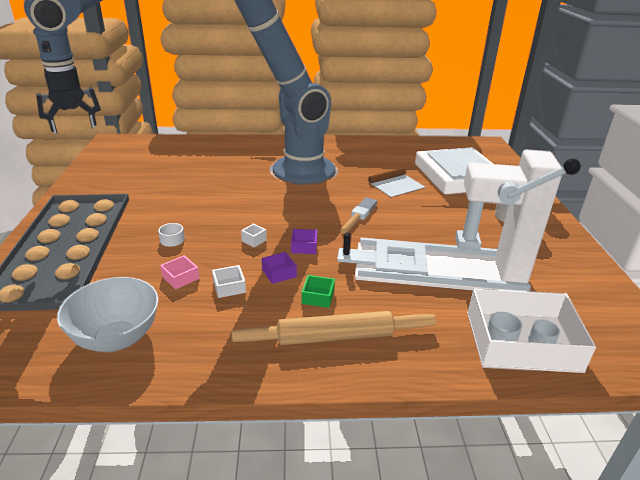

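View pics/side0.png

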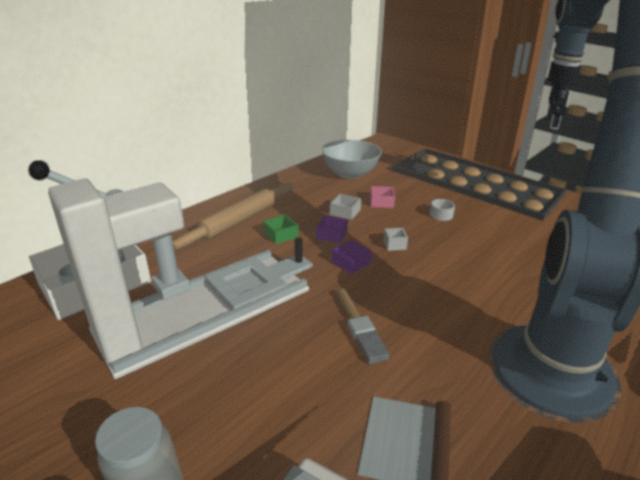

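Candidates in the scene view are:
- bare square (228,281)
- bare small square (254,235)
- round (171,234)
- pink (180,271)
- purple (279,267) and (304,241)
- green (318,290)

I choose (228,281), the larger bare aluminium square, and check it in a close crop.

```bash
python3 - <<'E'
from h import *
f=load('scene0'); im=f['image'][:,:,::-1]
a=cv2.resize(im[220:310,150:280],None,fx=6,fy=6,interpolation=cv2.INTER_CUBIC)[:, :]
cv2.imwrite('pics/cA.png',a)
b=cv2.resize(im[225:295,330:460],None,fx=6,fy=6,interpolation=cv2.INTER_CUBIC)
cv2.imwrite('pics/cB.png',b)
C=cloud(f)
for u,v in[(228,284),(228,270),(254,235),(400,257),(347,240),(384,272),(440,262)]: print(u,v,C[v,u].round(3), onplane(f,[(u,v)],.034).round(3))
E
```

```text
228 284 [ 0.674 -0.181  0.032] [[ 0.677 -0.181  0.034]]
228 270 [ 0.614 -0.188  0.026] [[ 0.624 -0.187  0.034]]
254 235 [ 0.475 -0.136  0.035] [[ 0.474 -0.136  0.034]]
400 257 [0.559 0.23  0.023] [[0.575 0.225 0.034]]
347 240 [0.551 0.096 0.068] [[0.498 0.102 0.034]]
384 272 [0.627 0.179 0.027] [[0.635 0.177 0.034]]
440 262 [0.565 0.331 0.011] [[0.597 0.319 0.034]]
```

View pics/cA.png

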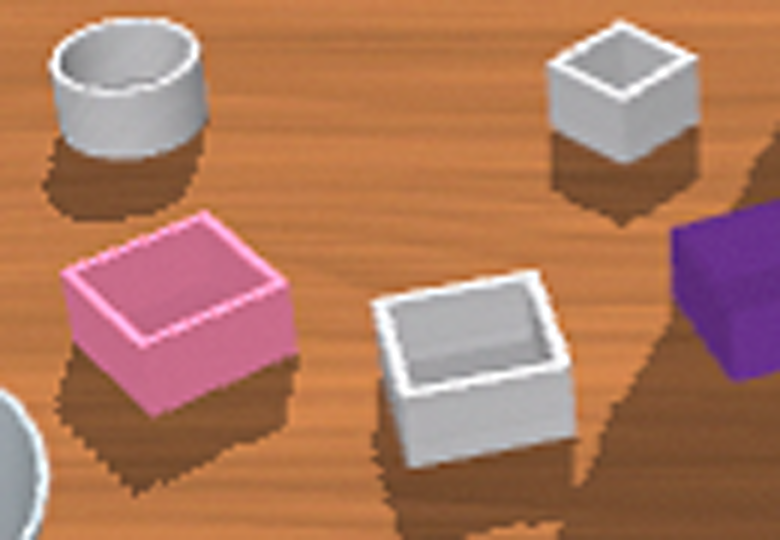

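View pics/cB.png

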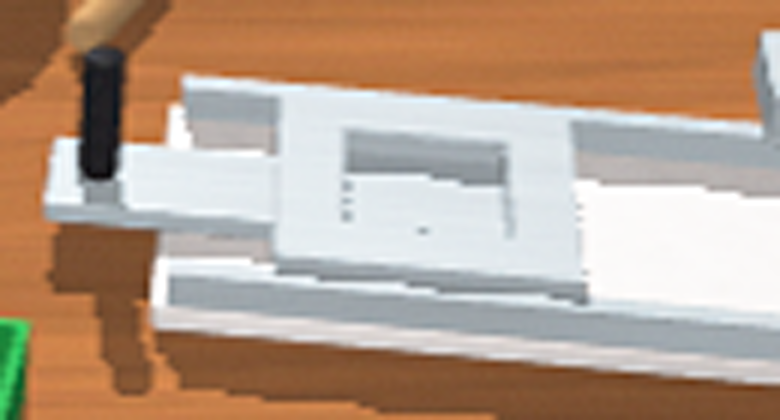

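The chosen part is bare, square, wider than the small one and open side up. Its rim corners in crop A are (373,300), (537,270), (571,362) and (408,397). In crop B the plate corners are (278,92), (572,120), (587,285) and (275,262), and the handle top is at (105,55).

```bash
python3 - <<'E'
from h import *
f=load('scene0')
def rep(p,off,z,nm):
    P=onplane(f,(np.array(p,float)+.5)/6-.5+np.array(off),z)[:,:2]
    print(nm,P.mean(0).round(4)); 
    if len(P)==4:
        e=np.roll(P,-1,0)-P
        print(' len',np.linalg.norm(e,axis=1).round(4),'ang',np.degrees(np.arctan2(e[:,1],e[:,0])).round(1))
rep([(373,300),(537,270),(571,362),(408,397)],(150,220),.034,'mould')
rep([(548,62),(621,20),(698,60),(624,99)],(150,220),.034,'small')
rep([(278,92),(572,120),(587,285),(275,262)],(330,225),.033,'plate')
rep([(105,55)],(330,225),.081,'handle')
s=robot.sense();print(s['tcp_rot'])
E
```

```text
mould [ 0.6425 -0.1839]
 len [0.0645 0.0618 0.0621 0.064 ] ang [ 107.4   16.8  -70.6 -161. ]
small [ 0.4473 -0.139 ]
 len [0.0458 0.0491 0.0435 0.0459] ang [ 140.1   46.6  -44.  -130.7]
plate [0.5678 0.2288]
 len [0.1245 0.118  0.122  0.1236] ang [ 79.7  -9.7 -97.7 171.5]
handle [0.5425 0.0959]
[-3.14005892e+00  5.22838096e-05  4.29791458e-01]
```

```bash
python3 - <<'E'
from h import *
f=load('scene0');C=cloud(f)
# head's nearest point towards the handle, in nest y
a=np.radians(80);o=np.array([.568,.229]);ey=np.array([np.cos(a),np.sin(a)]);ex=np.array([ey[1],-ey[0]])
d=C[...,:2]-o;y=d@ey;x=d@ex;z=C[...,2]
m=(z>.075)&(z<.33)&(abs(x)<.1)&(y>0)&(y<.5)
for lo in np.arange(.075,.33,.03):
    k=m&(z>=lo)&(z<lo+.03)
    if k.sum()>5: print(round(lo,3),k.sum(),np.percentile(y[k],[1,50,99]).round(3),np.percentile(x[k],[1,99]).round(3))
for psi in(-73,107): print(psi,robot.inverse_kinematics([.6425,-.184,.2],[np.pi,0,np.radians(psi)]))
for psi in(-100,80,-10,170): print(psi,robot.inverse_kinematics([.568,.229,.1],[np.pi,0,np.radians(psi)]))
robot.goto([.6425,-.184,.20],[np.pi,0,np.radians(-73)]); robot.grip(1.0,60)
snap('wrist','w1'); s=robot.sense(); print(s['t'],s['opening'],s['tcp_pos'])
E
```

```text
0.075 784 [0.125 0.236 0.297] [-0.045  0.046]
0.105 625 [0.135 0.239 0.297] [-0.043  0.046]
0.135 631 [0.135 0.239 0.297] [-0.044  0.045]
0.165 649 [0.136 0.24  0.298] [-0.039  0.045]
0.195 569 [0.125 0.25  0.297] [0.001 0.045]
0.225 1081 [0.121 0.197 0.296] [-0.029  0.059]
0.255 1842 [0.121 0.195 0.296] [-0.041  0.064]
0.285 1049 [0.234 0.257 0.297] [-0.048  0.071]
0.315 118 [0.275 0.291 0.314] [0.063 0.084]
-73 [ 0.13862639  0.49155248  0.11039297  1.60288249 -0.05996649  1.05047045
 -2.57900967]
107 [ 0.57042657  0.54719306 -0.52047532  1.57399869  0.29465615  1.0994019
  0.27495889]
-100 [ 0.30930714  0.86230858 -1.18327     1.77395481  0.88150437  1.14577513
  1.80190527]
80 [ 0.16775069  0.70151325 -0.89712882  1.78117496  0.65039306  0.98452083
 -1.16860178]
-10 [-0.09507589  0.57155152 -0.49046608  1.79629694  0.34318735  0.85906683
 -2.49180621]
170 [ 0.1433949   0.6834411  -0.85538462  1.78249166  0.61759281  0.9668739
  0.42771444]
2.55 1.0024984655871714 [ 0.64233666 -0.18461184  0.20005291]
```

View pics/w1.png

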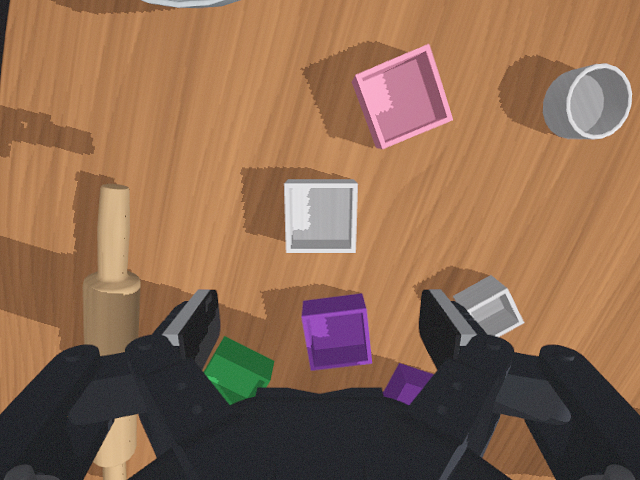

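The wrist view shows the wanted mould with rim corners near (285,183), (357,183), (356,252) and (286,252), and room on both closing sides. I'll use the half-turned wrist (107°), because it leaves joint 7 clear of its limit.

```bash
python3 - <<'E'
from h import *
f=load('w1')
P=onplane(f,[(285,183),(357,183),(356,252),(286,252)],.034)[:,:2]
e=np.roll(P,-1,0)-P; c=P.mean(0)
ang=(np.degrees(np.arctan2(e[:,1],e[:,0]))+45)%90-45
print(c,np.linalg.norm(e,axis=1),ang)
psi=np.radians(90+ang.mean()); o=[np.pi,0,psi]
robot.goto([c[0],c[1],.12],o)
hit=robot.move_straight([c[0],c[1],.027],vel=.08,contact_N=8)
print(hit,robot.sense()['tcp_pos'])
if not hit:
    robot.grip(0.0,50); s=robot.sense(); print(s['opening'],s['gripper_force'],s['tcp_pos'],s['t'])
    robot.move_straight([c[0],c[1],.15],vel=.12)
    s=robot.sense(); print(s['opening'],s['wrist_force'],s['t'])
    # on to a point short of the nest, where the camera sees it
    robot.goto([.56,.20,.20],[np.pi,0,np.radians(80)])
    snap('wrist','w2'); snap('scene','s2'); s=robot.sense(); print(s['opening'],s['tcp_pos'],s['t'])
E
```

```text
[ 0.64022704 -0.18557318] [0.06286456 0.06348382 0.06459072 0.06345918] [16.97623546 17.84220994 16.95670664 16.28399339]
False [ 0.64066586 -0.18549611  0.02769997]
0.7323871696976841 56.634119153022766 [ 0.6408375  -0.18551902  0.02801294] 6.275
0.7292864177072709 [ 0.09591133 -0.37221484 -1.54769907] 7.45
0.7285703899991686 [0.56079649 0.19843026 0.19947805] 9.025
```

View pics/w2.png

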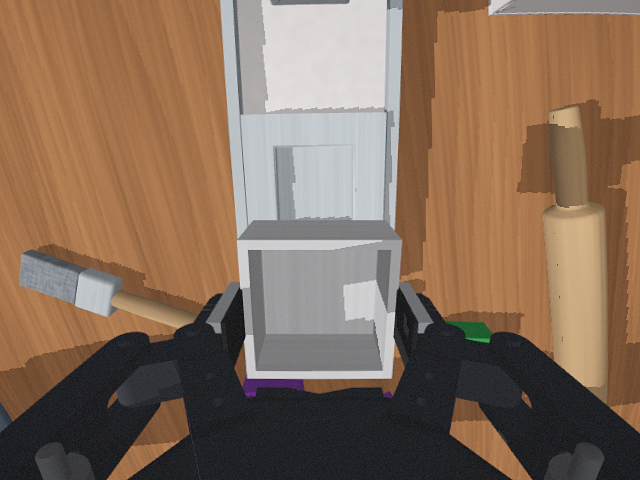

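The mould is gripped squarely, with rim corners about (238,239), (402,238), (392,378) and (246,378). The nest is partly hidden behind it, so I back off along -y and take one enlarged crop.

```bash
python3 - <<'E'
from h import *
a=np.radians(80);ey=np.array([np.cos(a),np.sin(a)]);p=np.array([.56,.20])-.055*ey
robot.move_straight([*p,.20],vel=.15)
f=snap('wrist','w3')
im=f['image'][:,:,::-1]
cv2.imwrite('pics/c3.png',cv2.resize(im[165:385,225:415] if 0 else im[50:250,220:420],None,fx=3,fy=3,interpolation=cv2.INTER_CUBIC))
print(robot.sense()['tcp_pos'],robot.sense()['tcp_rot'],robot.sense()['t'])
E
```

```text
[0.55059863 0.14663643 0.20029771] [ 3.14135129e+00 -1.48527898e-03  1.39650679e+00] 9.5917
```

View pics/c3.png

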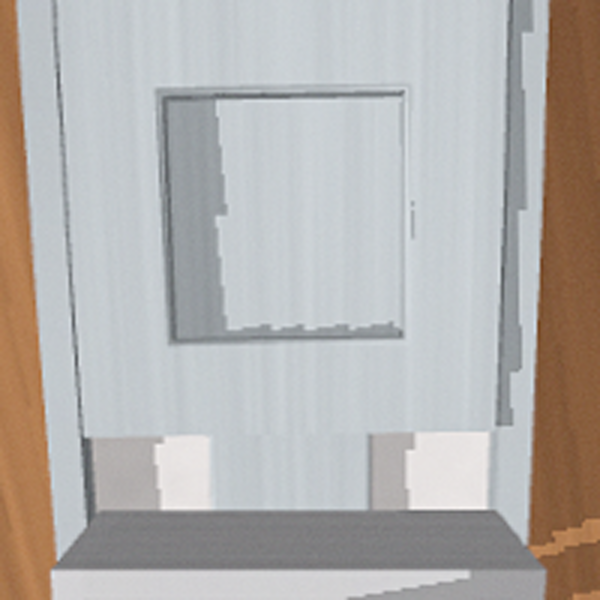

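```bash
python3 - <<'E'
from h import *
f=load('w3')
q=lambda p:(np.array(p,float)+.5)/3-.5+np.array([220,50])
s=robot.sense();tcp=s['tcp_pos'];d=lambda v:np.degrees(np.arctan2(v[1],v[0])).round(2)
N=onplane(f,q([(157,88),(411,87),(405,340),(170,343)]),.033)[:,:2]
e=np.roll(N,-1,0)-N;print('nest',N.mean(0).round(4),np.linalg.norm(e,axis=1).round(4),[d(v) for v in e])
L=onplane(f,q([(55,0),(83,435),(510,0),(499,428)]),.033)[:,:2]
print('plate edges',d(L[0]-L[1]),d(L[2]-L[3]),'front mid',((L[1]+L[3])/2).round(4),'w',np.linalg.norm(L[1]-L[3]).round(4))
for nm,p,z in(('rim',[(52,570),(547,570)],tcp[2]+.006),('bottom',[(97,511),(497,511)],tcp[2]-.028)):
    B=onplane(f,q(p),z)[:,:2];v=B[1]-B[0];n=np.array([v[1],-v[0]])/np.linalg.norm(v)
    c=B.mean(0)+.032*n; print(nm,np.linalg.norm(v).round(4),d(v),'centre',c.round(4),'minus tcp',(c-tcp[:2]).round(4))
B=onplane(f,[(238,239),(402,238),(392,378),(246,378)],tcp[2]+.006)[:,:2];print('rim4',B.mean(0)-tcp[:2])
print(tcp, np.degrees(s['tcp_rot']))
E
```

```text
nest [0.5614 0.2291] [0.0693 0.0683 0.0677 0.069 ] [np.float64(-9.87), np.float64(-100.05), np.float64(170.68), np.float64(81.29)]
plate edges 80.9 81.06 front mid [0.5522 0.1695] w 0.1228
rim 0.0636 -10.02 centre [0.5505 0.1462] minus tcp [-0.0001 -0.0005]
bottom 0.0642 -10.02 centre [0.5501 0.146 ] minus tcp [-0.0005 -0.0006]
rim4 [-2.92609361e-05 -1.19263849e-04]
[0.55059863 0.14663643 0.20029771] [ 1.79986171e+02 -8.51002170e-02  8.00139452e+01]
```

```bash
python3 - <<'E'
from h import *
T=np.array([.5618,.2298]);o=[np.pi,0,np.radians(80.6)]
robot.move_straight([*T,.20],vel=.15,attitude=o)
robot.move_straight([*T,.085],vel=.12); robot.sleep(.3)
p=robot.sense()['tcp_pos'];print(p,robot.sense()['tcp_rot'][2]*57.2958)
T2=T+(T-p[:2]); robot.move_straight([*T2,.072],vel=.05)
p=robot.sense()['tcp_pos'];print(p)
h=robot.move_straight([*T2,.047],vel=.03,contact_N=6)
s=robot.sense();print(h,s['tcp_pos'],s['wrist_force'],s['opening'],s['t'])
snap('wrist','w4'); snap('scene','s4')
E
```

```text
[0.56201609 0.22986453 0.0854282 ] 80.59170854707796
[0.56125409 0.22956606 0.07137062]
True [0.56139177 0.22964323 0.04898962] [0.28771614 0.52780933 4.10620539] 0.7346362199211036 12.85
```

The mould reached z = 0.049, which is exactly nest-floor height. I'll release it, verify, and look at the handle.

```bash
python3 - <<'E'
from h import *
s=robot.sense();p=s['tcp_pos'].copy()
robot.grip(1.0); robot.move_straight([p[0],p[1],.16],vel=.12)
robot.goto([.5403,.0961,.15],[np.pi,0,np.radians(171)]); robot.grip(.4)
f=snap('scene','s5'); C=cloud(f)
a=np.radians(80.9);ey=np.array([np.cos(a),np.sin(a)]);ex=np.array([ey[1],-ey[0]])
d=C[...,:2]-[.5616,.2294];x=d@ex;y=d@ey;m=(abs(x)<.04)&(abs(y)<.04)
print('rim z',np.percentile(C[m][:,2],[5,50,90,97]).round(4))
cv2.imwrite('pics/c5.png',cv2.resize(f['image'][200:300,320:480,::-1],None,fx=5,fy=5,interpolation=cv2.INTER_CUBIC))
print(robot.sense()['tcp_pos'],robot.sense()['t'])
E
```

```text
rim z [-0.7543  0.0299  0.0524  0.0555]
[0.54029955 0.09610492 0.15000782] 16.425
```

View pics/c5.png

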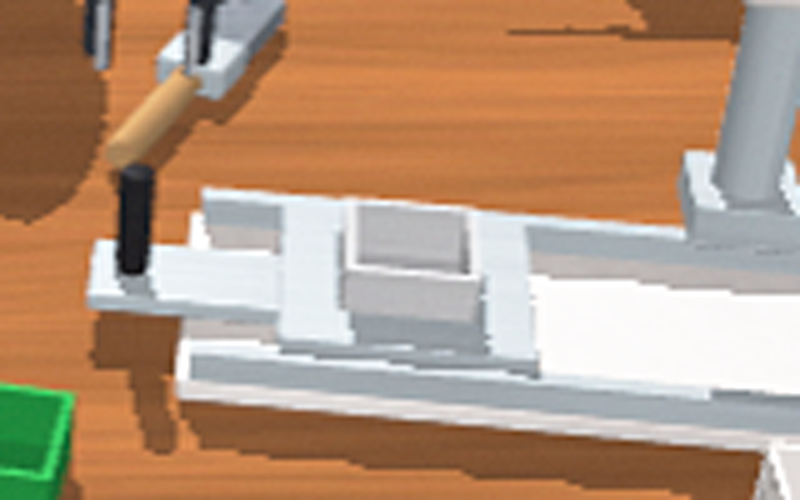

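The crop shows the mould upright and level in the nest, with the rim at about (410,235) and z = 0.055 as expected when seated. The handle at (137,172) is where predicted. Next I lower the open fingers around the post and push.

```bash
python3 - <<'E'
from h import *
f=load('s5');q=(np.array([137,172])+.5)/5-.5+[320,200]
print('handle scene',onplane(f,[q],.081).round(4))
a=np.radians(80.9);ey=np.array([np.cos(a),np.sin(a)]);H=np.array([.5403,.0961])
h=robot.move_straight([*H,.055],vel=.08,contact_N=6);print('down',h,robot.sense()['tcp_pos'])
if not h:
    E=H+.205*ey
    h=robot.move_straight([*E,.055],vel=.06,contact_N=14)
    s=robot.sense();p=s['tcp_pos'];print(h,p,'travel',(p[:2]-H)@ey,s['wrist_force'],s['t'])
    snap('scene','s6')
E
```

```text
handle scene [[0.5436 0.0956 0.081 ]]
down False [0.54063602 0.09629473 0.05552049]
True [0.56570409 0.25354078 0.05435437] travel 0.1594770574571059 [-0.26772368 -0.78321392  0.496283  ] 20.125
```

```bash
python3 - <<'E'
from h import *
a=np.radians(80.9);ey=np.array([np.cos(a),np.sin(a)]);H=np.array([.5403,.0961])
p=robot.sense()['tcp_pos'].copy();E=p[:2]+.04*ey
h=robot.move_straight([*E,.055],vel=.03,contact_N=25)
s=robot.sense();p=s['tcp_pos'].copy();print(h,p,'travel',(p[:2]-H)@ey,s['wrist_force'],s['t'])
b=p[:2]-.006*ey
robot.move_straight([*b,.055],vel=.05)   # ease off the post
print(robot.sense()['wrist_force'])
robot.move_straight([*b,.17],vel=.12)
c=b-.12*ey; robot.move_straight([*c,.20],vel=.2)
f=snap('scene','s7');snap('side','d7')
A=f['image'][120:300,330:560,::-1];cv2.imwrite('pics/c7.png',cv2.resize(A,None,fx=3.3,fy=3.3,interpolation=cv2.INTER_CUBIC))
C=cloud(f);print(robot.sense()['t'])
E
```

```text
True [0.56666969 0.25278587 0.05270234] travel 0.1588843736055497 [-0.03761398 -1.24624028  0.74763721] 20.7667
[ 0.20943069  0.56355766 -0.79908657]
23.0167
```

View pics/c7.png

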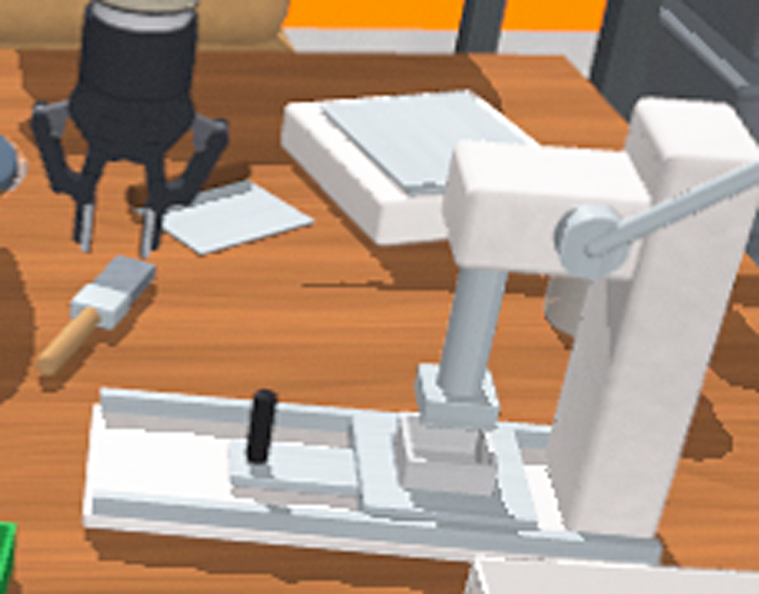

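```bash
python3 - <<'E'
from h import *
f=load('s7');q=(np.array([263,397])+.5)/3.3-.5+[330,120]
h=onplane(f,[q],.081)[0];print('handle',h,'moved',np.linalg.norm(h[:2]-[.5436,.0956]))
# ram foot vs mould in nest y (z 0.08..0.11)
C=cloud(f);a=np.radians(80.9);ey=np.array([np.cos(a),np.sin(a)]);ex=np.array([ey[1],-ey[0]])
d=C[...,:2]-[.5616,.2294];x=d@ex;y=d@ey;z=C[...,2]
for lo,hi in((.05,.06),(.085,.12)):
    k=(z>lo)&(z<hi)&(abs(x)<.06)&(y>.08)&(y<.25);print(lo,np.percentile(y[k],[2,98]).round(3),np.percentile(x[k],[2,98]).round(3))
E
```

```text
handle [0.57085118 0.2434413  0.081     ] moved 0.15033189196529903
0.05 [0.12  0.247] [-0.029  0.052]
0.085 [0.125 0.248] [-0.031  0.054]
```

```bash
python3 -c "
from plant import robot
print(robot.close_job())"
```

```text
the job is handed in; nothing more can be done
None
```

The large square mould sits right way up on the nest's floor and the sled is pushed in to its stop, about 0.15 m of travel with no further movement under a second, harder push. The arm is clear, the round and small square moulds were not touched, and the job was handed in at about 23 s.

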